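Seat the copper backing bar in the welding fixture and lock it

ROBOT

A 6-joint arm with a two-finger parallel gripper is mounted at the origin on the work surface. World frame = base frame: x ahead of the robot, y to its left, z up, the work surface at z = 0. Lengths are in m, angles in rad, forces in N, time in s.
With the tool pointing down it reaches from about 0.375 to 0.9 m from the base axis. Payload 3.1 kg.
Tool frame: the origin (TCP) lies on the centre line of the jaws, within the pads' length; the fingertips stand 19 mm ahead of it and the grasp point (between the pads) is the TCP; z points along the fingers, y is the line along which they close (so a half turn about z gives the same grasp; the last joint's range is limited). The gripper opens to 85 mm and grips with 20 to 120 N. Pads are 22 mm wide; open, the fingers measure 114 mm over their backs; the gripper's body (76 mm by 85 mm) begins 54 mm behind the grasp point. The pads swing forward as they close: fully open they stand 13 mm farther back than shut.
Start: joints at [0.983, 0.527, 1.433, -0, 1.181, -0.178], TCP at [0.249, 0.573, 0.25] pointing down, gripper open.
Joint ranges: [-3.08, 3.08], [-0.75, 2.2], [0.22, 2.44], [-1.43, 4.57], [0, 2.65], [-2.85, 2.85]. Speed limits (rad/s): [2.79, 2.79, 3.14, 3.14, 3.14, 3.14].

INTERFACE

Orientations are given as a unit quaternion [x, y, z, w].
In Python, from station import manip, cams, sign_off gives the robot as it stands.
- The arm moves only by the tool carry_out, never from a script. Its argument "targets" is a list that holds one entry, the list of rows, each a list of 7 numbers: the shift along the tool's x, y, z in cm, then the turn, a rotation vector about the tool's x, y, z in degrees, then the finger opening in cm, from 0 to 8.54. A call has 1 to 12 rows; each row is the pose to reach, as a shift and turn from the pose commanded when the call began, along the tool's axes at that moment; what a row does not reach only later rows make up. A row lasts 1/12 s, in which the tool goes at most 41.7 mm and 7.16 degrees, less where a joint would pass 70% of its speed; a pose out of reach is approached as far as the arm can. A call with a gripper value outside its range is refused whole. The fingers move at their own pace and stop on an object; "force" is the grip in N (left out, the last holds). Time passes only in rows, so rows that repeat a pose let the fingers close. It gives the time, the measured TCP pose, the force, the opening and the grip force at its end, in the units of the state.
- manip.sense(): the state, without advancing time (a new reading comes with each control period).
- cams.snapshot(name): name is "side" or "top" or "wrist"; returns the picture (400x640x3 uint8, red, green, blue); there is no depth.
- cams.camera_info(name): a dict with "K" (3x3 intrinsics, pixels), "T" (4x4, takes a point from camera to world coordinates). Camera axes: x right, y down, z forward; pixel columns grow to the right and rows downward; lengths in m; the calibration is good to about 2 mm. A picture is of the moment at which its call begins: read the wrist's pose just before it. camera_info takes no time and is no camera call; for the wrist camera it gives the pose at the moment of the call.
- sign_off(): hands the job in; it is judged then, once.
The state is a dict: "t": time; "q": joint angles; "qd": joint speeds; "tau": joint torques, N m; "tcp_pos": TCP position; "tool_rot": TCP orientation; "force": force on the tool from outside, world axes, zero at the start; "ft_torque": the same for the moment, N m; "finger_gap": opening from 0.0 (shut) to 1.0 (fully open); "gripper_force": force on a finger pad.
Only numpy, scipy, OpenCV 4.12 (cv2) and the standard library are available. Lean on these libraries where they do the work, as an engineer would, in place of code of your own. Each camera call takes 0.05 s, during which the arm holds its last target. There are 200 camera calls.

TASK

Get the welding fixture ready: draw back its yellow keeper, lay the keyed copper backing bar (red grip) in the recess with its tongue in the slot, and press it down against the stiff ejector pad until it is fully home, flush with the fixture's top. Then slide the keeper all the way back over the end of the bar and let go; leave the aluminium bar, the spray can, the red magnet and the pipe flange where they are.

Things in the scene. Friction and masses are not known exactly. Their poses are not given: they have to be found in the camera images.
- fixture: Welding fixture, a block fixed to the bench, blue below, aluminium above. Origin on its underside (bench level), below the recess centre; it spans x -60..60, y -130..90, z 0..36 mm in its own axes. Keeper guides stand on it at x 32..46 and -46..-32 (upper lips reach in to x 24 and -24), y -128..-45, up to z 50. Stands at another place and yaw each time, on either side.
- recess (a point): Centre of the recess mouth, level with the fixture's top (fixture z 36 mm), axes as the fixture's. The recess is 45 (x) by 116 mm (y) and 18 mm deep (floor at fixture z 18).
- slot (a point): Mouth centre of the slot for the bar's tongue, at fixture y 67, z 36 mm. The slot runs on from the recess's +y end (y 58 to 76), 24 mm wide, as deep as the recess.
- ejector (a joint): Brass ejector pad, 24 by 60 mm, in the middle of the recess. Value in m: 0 = raised, its top 12 mm above the recess floor; 0.012 = level with the floor. Stiff: it stays where it is left and carries the bar's weight, so the bar stands proud until pressed. It gives way slowly to 12 N plus 2.5 N per 10 mm/s (the bar's weight counts).
- keeper (a joint): Yellow keeper plate sliding between the guides. Value in m: 0 = closed, covering the last 23 mm of the recess (nose at fixture y -35); opens towards fixture -y, to 0.040; the recess is clear above 0.023. Plate 60 (x) by 55 (y) by 6 mm, underside 3 mm above the fixture's top: it passes only over a flush bar. Slides at 2.5 N.
- keeper_grip (a point): Grip point on the keeper's black upright handle, at fixture y = -82 mm minus the keeper value, z 65, 15 mm below the handle's top. The handle is 36 (x) by 12 (y) mm, fixture z 45 to 80.
- copper_bar: Loose copper bar, 0.5 kg, on the mat at any yaw: body 40 (x) by 110 (y) by 18 mm, origin at the centre of its underside, y along it; a tongue 20 mm wide, 18 mm high runs on from its +y end to y 73. Lower edges relieved 2 mm. Red grip rib on top, 14 (x) by 44 (y) mm, z 18 to 54. Seated: origin 18 mm above the fixture's origin, axes as the fixture's, top flush; 2.5 to 3 mm play a side.
- bar_grip (a point): Middle of the bar's red grip rib, 40 mm above the bar's underside (14 mm below the rib's top); axes as the bar's.
- mat: Black rubber mat, 200 by 260 by 4 mm, fixed on the bench; origin at the centre of its underside. Fixture and mat change sides from one time to another.
- alu_bar: Bystander: aluminium bar like the copper one but with a black rib and no tongue, 40 by 110 by 18 mm, rib to 54 mm, on the same mat; origin at the centre of its underside, y along the bar.
- spray_can: Bystander: upright can, 54 mm across, 110 mm tall, standing between mat and fixture; origin at its foot.
- magnet_square: Bystander: red L-shaped magnet, 70 by 70 by 16 mm, flat on the bench in front of the robot; origin at its underside.
- flange: Bystander: steel pipe with flange, 110 mm across, 90 mm tall, at the back; origin at its foot.
Not all that is in view belongs to the job. Of the things like the copper_bar, leave any that is blue, purple or turquoise; of the rest the smaller one is meant.

How it is judged:
At the end, for the whole second after the job is handed in: The copper bar lies at rest in the recess, its underside within 2 mm of the recess floor (flush), level within 0.04 rad, within 4 mm of the recess centre and 0.08 rad of its direction, and the keeper is closed over its end to within 6 mm (x of copper_bar in the frame of fixture between -0.004 and 0.004 m and y of copper_bar in the frame of fixture between -0.004 and 0.004 m and z of copper_bar in the frame of fixture between 0.016 and 0.02 m and angle between the y axis of copper_bar and the y axis of fixture, either way round below 0.08 rad and angle between copper_bar's own z axis and vertical below 0.04 rad and value of joint keeper below 0.006 m and linear speed of copper_bar below 0.02 m/s); the robot touches nothing.
It fails at once if the aluminium bar is moved by more than 30 mm (distance of alu_bar from where it was at the start of the episode above 0.03 m).
It fails at once if the spray can is moved by more than 30 mm (distance of spray_can from where it was at the start of the episode above 0.03 m).
It fails at once if the magnet square or the flange is moved by more than 30 mm (distance of any of magnet_square, flange from where it was at the start of the episode above 0.03 m).
It also fails if it takes over 72 s, if anything falls off the work surface, if the arm or the gripper's body presses on something with over 40 N, if the wrist force passes 120 N, or if a joint passes its speed limit or range.

## Working session

There is one attempt and no reset: what is moved stays moved. The work goes in short steps, Python scripts to look and compute and a tool call to move; the robot and the scene stay as the last step left them, time stands still between calls to the robot, and variables do not carry over. Pictures are saved under pics/ and viewed, at most 10 in all, crops included, and the job is handed in when it is done.

Besides the shell and the picture viewer there is one more tool, called after "Emit:" by a JSON object that holds its "name" and its "arguments". carry_out: Moves the arm, as the interface text tells. Its arguments: {"type":"object","properties":{"targets":{"type":"array"},"force":{"type":"number"}},"required":["targets"]}

```bash
mkdir -p pics; python3 - <<'E'
from station import manip,cams
import cv2,numpy as np
s=manip.sense();print(s)
for n in("top","side"):
    p=cams.snapshot(n);cv2.imwrite(f"pics/{n}0.png",p[:,:,::-1])
    i=cams.camera_info(n);print(n,np.round(i["K"],1).tolist(),np.round(i["T"],3).tolist())
E
```

```text
{'t': 0.0, 'q': array([ 9.82484750e-01,  5.28460759e-01,  1.43391925e+00,  7.68213283e-06,
        1.18140490e+00, -1.78505886e-01]), 'qd': array([-6.14950866e-04,  2.18921607e-04, -1.69597581e-03, -3.00437834e-04,
        7.29706870e-05,  7.43657218e-04]), 'tau': array([-1.59877436e-03, -4.42342329e+01, -1.78022629e+01, -2.75061320e-04,
        8.43391987e-03,  2.31036523e-05]), 'tcp_pos': array([0.24860754, 0.57268075, 0.24933151]), 'tool_rot': array([ 2.03473348e-01,  9.79079872e-01, -1.01521729e-03, -4.13338864e-04]), 'force': array([-0.43097365, -1.05133158,  0.70852763]), 'ft_torque': array([-0.02956122,  0.02826342,  0.03163959]), 'gripper_force': 0.0, 'finger_gap': 0.9988380617564029}
top [[489.0, 0.0, 317.6], [0.0, 489.0, 203.1], [0.0, 0.0, 1.0]] [[0.016, -0.987, 0.16, 0.266], [-1.0, -0.018, -0.008, 0.096], [0.01, -0.16, -0.987, 1.672], [0.0, 0.0, 0.0, 1.0]]
side [[497.0, 0.0, 310.9], [0.0, 497.0, 200.3], [0.0, 0.0, 1.0]] [[-1.0, -0.02, 0.014, 0.477], [-0.023, 0.644, -0.764, 1.293], [0.006, -0.764, -0.645, 1.075], [0.0, 0.0, 0.0, 1.0]]
```

View pics/top0.png

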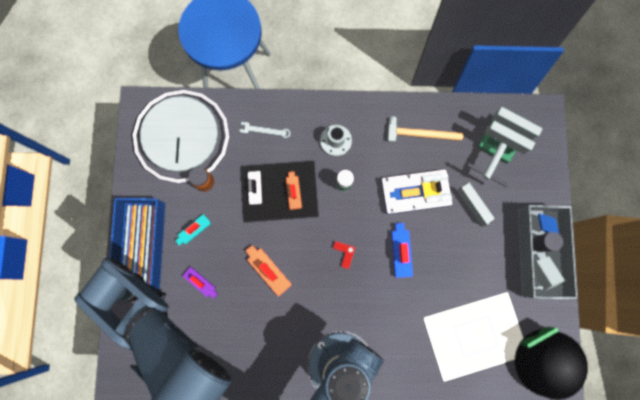

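View pics/side0.png

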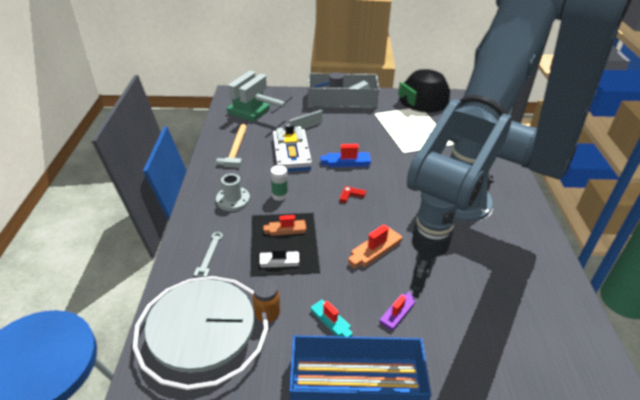

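Top view: copper bar on the mat at about (293,190), alu bar at (255,187), can at (345,179), fixture at (418,191) with the keeper at its right end (434,189). The bigger orange bar at (267,270) and the blue, purple and turquoise ones are decoys. Side view: copper bar (286,226), fixture (291,148).

```bash
cat > h.py <<'E'
from station import manip,cams
import cv2,numpy as np
from scipy.spatial.transform import Rotation as R
def ray(i,px):
    d=i["T"][:3,:3]@np.linalg.inv(i["K"])@np.array([px[0],px[1],1.]);return i["T"][:3,3],d/np.linalg.norm(d)
def onz(i,px,z):
    o,d=ray(i,px);return o+d*(z-o[2])/d[2]
def tri(obs):
    A=np.zeros((3,3));b=np.zeros(3)
    for i,px in obs:
        o,d=ray(i,px);P=np.eye(3)-np.outer(d,d);A+=P;b+=P@o
    X=np.linalg.solve(A,b)
    return X,[np.linalg.norm((np.eye(3)-np.outer(ray(i,p)[1],ray(i,p)[1]))@(X-i["T"][:3,3])) for i,p in obs]
def proj(i,X):
    c=np.linalg.inv(i["T"])@np.r_[X,1];u=i["K"]@c[:3];return u[:2]/u[2]
def delta(pos,yaw,tilt=None):
    "shift cm and turn deg in tool axes from the present pose to a down-pointing pose, tool y at world angle yaw (mod pi)"
    s=manip.sense();R0=R.from_quat(s["tool_rot"]);best=None
    for k in(0,np.pi):
        y=np.array([np.cos(yaw+k),np.sin(yaw+k),0]);z=np.array([0,0,-1.]);x=np.cross(y,z)
        v=(R0.inv()*R.from_matrix(np.c_[x,y,z])).as_rotvec(degrees=True)
        if best is None or np.linalg.norm(v)<np.linalg.norm(best):best=v
    print("shift cm",np.round(R0.inv().apply(np.array(pos)-s["tcp_pos"])*100,2),"turn",np.round(best,2),"tcp",np.round(s["tcp_pos"],4),"t",round(s["t"],2),"q6",round(s["q"][5],2))
E
python3 - <<'E'
from h import *
it,is_=cams.camera_info("top"),cams.camera_info("side")
t=cv2.imread("pics/top0.png");s=cv2.imread("pics/side0.png")
a=cv2.resize(t[150:230,235:365],None,fx=4,fy=4,interpolation=2)[:, :400]
f=lambda im,x0,x1,y0,y1:cv2.resize(im[y0:y1,x0:x1],(400,300),interpolation=cv2.INTER_CUBIC)
cv2.imwrite("pics/c0.png",np.vstack([np.hstack([f(t,240,340,150,225),f(t,370,470,155,230)]),np.hstack([f(s,240,320,200,260),f(s,250,330,115,175)])]))
for n,p,z in[("bar",(293,190),.03),("fix",(412,192),.036),("can",(345,179),.11),("alu",(255,187),.03),("mag",(345,254),.01),("flange",(336,138),.05)]:print(n,onz(it,p,z).round(3))
print("bar",onz(is_,(286,226),.03),"fix",onz(is_,(291,148),.036))
i=cams.camera_info("wrist");T=np.linalg.inv(np.eye(4));sn=manip.sense()
M=R.from_quat(sn["tool_rot"]).inv();print("cam in tool",M.apply(i["T"][:3,3]-sn["tcp_pos"]).round(3),(M.as_matrix()@i["T"][:3,:3]).round(3).tolist(),i["K"][0])
for p,y in(((.66,.19,.25),0),((.66,-.08,.25),0)):delta(p,y)
E
```

```text
bar [0.575 0.169 0.03 ]
fix [ 0.575 -0.237  0.036]
can [ 0.6   -0.003  0.11 ]
alu [0.583 0.299 0.03 ]
mag [ 0.362 -0.012  0.01 ]
flange [0.756 0.025 0.05 ]
bar [0.5723673  0.17862702 0.03      ] fix [ 0.57935896 -0.23699892  0.036     ]
cam in tool [ 0.065 -0.    -0.124] [[0.0, -0.966, -0.257], [1.0, 0.0, -0.001], [0.001, -0.257, 0.966]] [358.63670508   0.         321.55461462]
shift cm [-5.298e+01 -1.871e+01 -4.000e-02] turn [-1.100e-01  5.000e-02  6.652e+01] tcp [0.2486 0.5727 0.2494] t 0.1 q6 -0.18
shift cm [-6.374e+01 -4.348e+01  1.000e-02] turn [-1.100e-01  5.000e-02  6.652e+01] tcp [0.2486 0.5727 0.2494] t 0.1 q6 -0.18
```

View pics/c0.png

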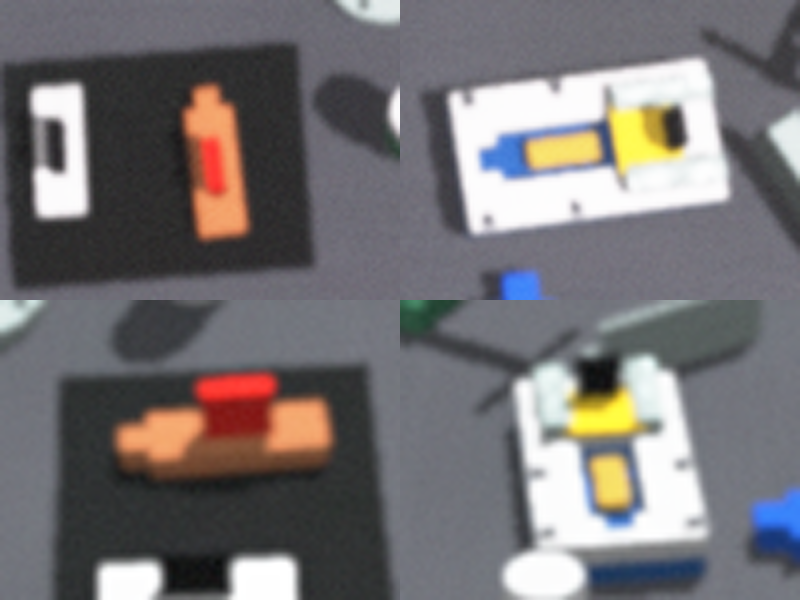

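Upper left: the copper bar's tongue points to world +x. Upper right: the fixture's slot points to +y, keeper closed at its -y end. I'll move over the bar with the wrist camera, turned so that the grasps stay within the last joint's range.

```bash
python3 - <<'E'
from h import *
delta((.58,.18,.26),np.radians(98))
E
```

```text
shift cm [-46.04 -22.82  -1.03] turn [ -0.1   -0.05 -31.48] tcp [0.2486 0.5727 0.2494] t 0.1 q6 -0.18
```

Emit:
{"name": "carry_out", "arguments": {"targets": [[[-46,-22.8,-1,0,0,148.5,8.5],[-46,-22.8,-1,0,0,148.5,8.5],[-46,-22.8,-1,0,0,148.5,8.5],[-46,-22.8,-1,0,0,148.5,8.5],[-46,-22.8,-1,0,0,148.5,8.5],[-46,-22.8,-1,0,0,148.5,8.5],[-46,-22.8,-1,0,0,148.5,8.5],[-46,-22.8,-1,0,0,148.5,8.5],[-46,-22.8,-1,0,0,148.5,8.5],[-46,-22.8,-1,0,0,148.5,8.5],[-46,-22.8,-1,0,0,148.5,8.5],[-46,-22.8,-1,0,0,148.5,8.5]]]}}

```text
t: 1.1
tcp_pos: [0.572, 0.1893, 0.2597]
tool_rot: [0.818, 0.575, -0.0, -0.0]
force: [0.9, 0.7, 0.4]
finger_gap: 0.997
gripper_force: 0.0
```

Emit:
{"name": "carry_out", "arguments": {"targets": [[[0,0,0,0,0,62.3,8.5],[0,0,0,0,0,62.3,8.5],[0,0,0,0,0,62.3,8.5],[0,0,0,0,0,62.3,8.5],[0,0,0,0,0,62.3,8.5],[0,0,0,0,0,62.3,8.5],[0,0,0,0,0,62.3,8.5],[0,0,0,0,0,62.3,8.5],[0,0,0,0,0,62.3,8.5],[0,0,0,0,0,62.3,8.5],[0,0,0,0,0,62.3,8.5]]]}}

```text
t: 2.02
tcp_pos: [0.5711, 0.1911, 0.2596]
tool_rot: [0.997, 0.073, -0.0, 0.0]
force: [-0.9, -0.4, 0.0]
finger_gap: 0.996
gripper_force: 0.0
```

```bash
python3 - <<'E'
from h import *
import pickle
i=cams.camera_info("wrist");p=cams.snapshot("wrist");cv2.imwrite("pics/w1.png",p[:,:,::-1]);pickle.dump(i,open("w1.pkl","wb"))
delta((.58,-.20,.28),np.radians(98))
E
```

```text
shift cm [-4.84 38.82 -2.03] turn [-0.    0.04  0.4 ] tcp [0.5711 0.1911 0.2597] t 2.07 q6 1.56
```

View pics/w1.png

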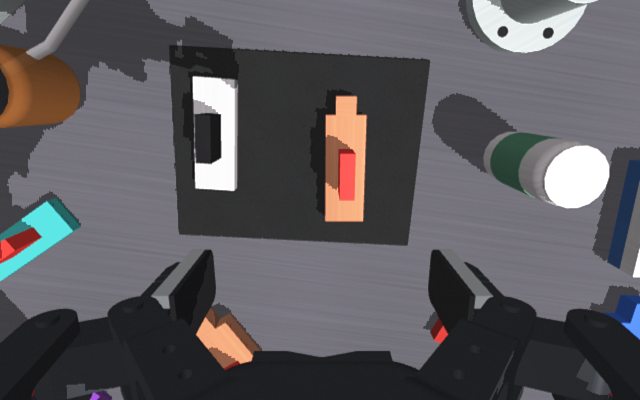

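Wrist view: copper bar body spans (325..366, 96..222) with the tongue up and the rib top at (347,175); the alu bar is at (215,133), the can top at (575,176). Now over the fixture.

Emit:
{"name": "carry_out", "arguments": {"targets": [[[-4.8,38.8,-2,0,0,0.4,8.5],[-4.8,38.8,-2,0,0,0.4,8.5],[-4.8,38.8,-2,0,0,0.4,8.5],[-4.8,38.8,-2,0,0,0.4,8.5],[-4.8,38.8,-2,0,0,0.4,8.5],[-4.8,38.8,-2,0,0,0.4,8.5],[-4.8,38.8,-2,0,0,0.4,8.5],[-4.8,38.8,-2,0,0,0.4,8.5],[-4.8,38.8,-2,0,0,0.4,8.5],[-4.8,38.8,-2,0,0,0.4,8.5],[-4.8,38.8,-2,0,0,0.4,8.5],[-4.8,38.8,-2,0,0,0.4,8.5]]]}}

```text
t: 3.07
tcp_pos: [0.5794, -0.2001, 0.2797]
tool_rot: [0.998, 0.068, -0.0, -0.001]
force: [-0.1, 0.5, -0.2]
finger_gap: 0.996
gripper_force: 0.0
```

```bash
python3 - <<'E'
from h import *
import pickle
i=cams.camera_info("wrist");p=cams.snapshot("wrist");cv2.imwrite("pics/w2.png",p[:,:,::-1]);pickle.dump(i,open("w2.pkl","wb"))
delta((.57,-.30,.20),np.radians(98))
E
```

```text
shift cm [-2.3   9.91  7.94] turn [-0.1   0.05 -0.1 ] tcp [ 0.5793 -0.1988  0.2796] t 3.12 q6 0.92
```

View pics/w2.png

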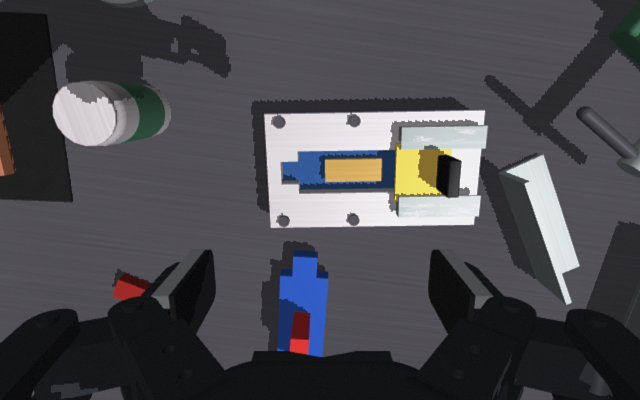

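Fixture top corners are about (264,114), (485,110), (473,224), (271,227); the slot is at left (282,172), the recess end at (300,152)/(300,189), and the handle at (448,176). I'll fit the fixture and bar poses, with height left free.

```bash
cat >> h.py <<'E'
import pickle
from scipy.optimize import least_squares
def fit(obs,x0,fz=True):
    "obs: (info, px, local xyz) ; solve x,y,z,yaw"
    def r(v):
        Q=R.from_euler("z",v[3]).as_matrix()
        return np.concatenate([proj(i,Q@np.array(l)+v[:3])-p for i,p,l in obs])
    s=least_squares(r,x0,loss="soft_l1");return s.x,s.fun.reshape(-1,2)
def refine(img,pts,w=4):
    g=cv2.cvtColor(img,cv2.COLOR_BGR2GRAY);c=np.array(pts,np.float32).reshape(-1,1,2)
    return cv2.cornerSubPix(g,c.copy(),(w,w),(-1,-1),(3,40,.01)).reshape(-1,2)
E
python3 - <<'E'
from h import *
w1,w2=[pickle.load(open(f"w{k}.pkl","rb")) for k in(1,2)]
im=cv2.imread("pics/w2.png")
P=[(264,114),(485,110),(473,224),(271,227),(300,152),(300,189),(282,162),(282,182)]
L=[(.06,.09),(.06,-.13),(-.06,-.13),(-.06,.09),(.0225,.058),(-.0225,.058),(.012,.076),(-.012,.076)]
q=refine(im,P);print(q.round(1).tolist())
x,r=fit([(w2,a,(*b,0)) for a,b in zip(q,L)],[.58,-.23,.036,1.7]);print("fixture",x.round(4),np.degrees(x[3]),"\n",r.round(1).tolist())
im=cv2.imread("pics/w1.png");h=cv2.cvtColor(im,cv2.COLOR_BGR2HSV)
P=[(325,221),(364,222),(366,115),(326,115),(336,96),(356,96)]
L=[(.02,-.055),(-.02,-.055)];L=[(.02,-.055)]
# bar +y is up in picture, so local +x is to the right
L=[(-.02,-.055),(.02,-.055),(.02,.055),(-.02,.055),(-.01,.073),(.01,.073)]
q=refine(im,P);print(q.round(1).tolist())
o=[(w1,a,(*b,.018)) for a,b in zip(q,L)]
x,r=fit(o,[.57,.17,.004,0-np.pi/2]);print("bar",x.round(4),np.degrees(x[3]),r.round(1).tolist())
m=((h[...,0]<4)|(h[...,0]>176))&(h[...,1]>150)&(h[...,2]>150)
n,_,st,c=cv2.connectedComponentsWithStats(m.astype(np.uint8))
for k in range(1,n):
    if st[k,4]>60:print("red",st[k],c[k].round(1))
E
```

```text
[[263.6000061035156, 113.69999694824219], [484.6000061035156, 110.0], [473.5, 224.1999969482422], [270.29998779296875, 227.39999389648438], [297.29998779296875, 151.10000610351562], [298.79998779296875, 193.0], [280.29998779296875, 161.60000610351562], [281.3999938964844, 183.60000610351562]]
fixture [ 0.577  -0.2344  0.036   0.1534] 8.788660533682027 
 [[0.3, 0.1], [0.1, 0.1], [0.0, -0.1], [0.1, -0.1], [-0.1, -0.2], [-0.1, 0.4], [-0.1, -0.4], [-0.2, 0.3]]
[[324.70001220703125, 220.6999969482422], [362.5, 221.0], [366.20001220703125, 114.5999984741211], [325.29998779296875, 114.5], [335.6000061035156, 95.69999694824219], [356.29998779296875, 95.69999694824219]]
bar [ 0.5705  0.1667  0.0043 -1.4263] -81.72094289632115 [[0.1, 0.1], [-0.1, -0.1], [-0.2, 0.1], [0.0, 0.1], [0.1, -0.1], [0.1, -0.1]]
red [339 153  17  47 717] [346.8 176. ]
red [  0 239  34  24 293] [  8.6 250.1]
red [434 326  14  17 123] [441.  334.8]
```

Both fits are within 0.4 px and heights match the text (0.036, 0.0043). Check the rib and handle, then move.

```bash
cat >> h.py <<'E'
FP=np.array([.5770,-.2344,.0]);FY=.1534
BP=np.array([.5705,.1667,.0043]);BY=-1.4263
def F(l):return FP+R.from_euler("z",FY).apply(l)
def B(l):return BP+R.from_euler("z",BY).apply(l)
E
python3 - <<'E'
from h import *
w1,w2=[pickle.load(open(f"w{k}.pkl","rb")) for k in(1,2)]
it,is_=cams.camera_info("top"),cams.camera_info("side")
print("rib top pred",proj(w1,B((0,0,.054))).round(1),"top",proj(it,B((0,0,.054))).round(1),"side",proj(is_,B((0,0,.054))).round(1))
for n in("top0","side0"):
    h=cv2.cvtColor(cv2.imread(f"pics/{n}.png"),cv2.COLOR_BGR2HSV)
    m=((h[...,0]<4)|(h[...,0]>176))&(h[...,1]>150)&(h[...,2]>(180))
    k,_,st,c=cv2.connectedComponentsWithStats(m.astype(np.uint8));print(n,[(c[j].round(1).tolist(),st[j,4]) for j in range(1,k) if st[j,4]>15])
print("handle top corners pred",[proj(w2,F((a,b,.08))).round(0).tolist() for a,b in((.018,-.076),(.018,-.088),(-.018,-.088),(-.018,-.076))])
delta(F((0,-.082,.14)),FY+np.pi/2)
E
```

```text
rib top pred [347.  177.2] top [293.3 189.9] side [286.6 216.6]
top0 [([292.7, 191.1], np.int32(46)), ([191.7, 227.7], np.int32(67)), ([344.3, 253.3], np.int32(216)), ([403.7, 252.4], np.int32(84)), ([267.4, 271.3], np.int32(123)), ([196.7, 281.3], np.int32(39))]
side0 [([349.1, 145.5], np.int32(67)), ([351.1, 192.5], np.int32(130)), ([286.9, 217.1], np.int32(65)), ([378.2, 231.5], np.int32(122)), ([398.8, 302.5], np.int32(71)), ([330.5, 308.1], np.int32(91))]
handle top corners pred [[442.0, 160.0], [455.0, 160.0], [452.0, 198.0], [439.0, 198.0]]
shift cm [-0.57 11.72 13.94] turn [-0.11  0.05 -0.89] tcp [ 0.5793 -0.1988  0.2796] t 3.12 q6 0.92
```

Predictions match within about 1 px. Approach the keeper handle with a narrow opening.

Emit:
{"name": "carry_out", "arguments": {"targets": [[[-0.6,11.7,5,0,0,-0.9,4.5],[-0.6,11.7,10,0,0,-0.9,4.5],[-0.6,11.7,13.9,0,0,-0.9,4.5],[-0.6,11.7,13.9,0,0,-0.9,4.5],[-0.6,11.7,13.9,0,0,-0.9,4.5],[-0.6,11.7,13.9,0,0,-0.9,4.5],[-0.6,11.7,13.9,0,0,-0.9,4.5]]]}}

```text
t: 3.7
tcp_pos: [0.5895, -0.3141, 0.1399]
tool_rot: [0.997, 0.077, -0.001, -0.002]
force: [0.1, 0.1, -0.0]
finger_gap: 0.527
gripper_force: 0.0
```

```bash
python3 - <<'E'
from h import *
i=cams.camera_info("wrist");p=cams.snapshot("wrist");cv2.imwrite("pics/w3.png",p[:,:,::-1])
print(manip.sense()["finger_gap"])
print([proj(i,F((a,b,.08))).round(0).tolist() for a,b in((.018,-.076),(.018,-.088),(-.018,-.088),(-.018,-.076))])
delta(F((0,-.082,.067)),FY+np.pi/2)
E
```

```text
0.5258035484101834
[[312.0, 192.0], [335.0, 192.0], [334.0, 255.0], [313.0, 255.0]]
shift cm [-0.11  0.09  7.47] turn [-0.04 -0.01  0.11] tcp [ 0.5905 -0.3144  0.1417] t 3.75 q6 0.76
```

View pics/w3.png

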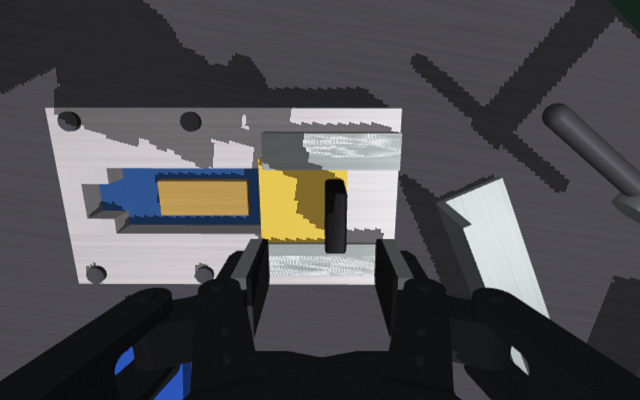

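Handle seen at (325..347, 180..253), about 11 px right of the prediction. I'll refit the fixture from this closer view.

```bash
python3 - <<'E'
from h import *
im=cv2.imread("pics/w3.png");i=cams.camera_info("wrist")
P=[(46,108),(402,108),(79,283),(82,184),(108,168)]
L=[(.06,.09),(.06,-.13),(-.06,.09),(.012,.076),(.0225,.058)]
q=refine(im,P);print(q.round(1).tolist(),[proj(i,F((*b,.036))).round(1).tolist() for b in L])
x,r=fit([(i,a,(*b,0)) for a,b in zip(q,L)],[.58,-.23,.036,.15]);print(x.round(4),r.round(1).tolist())
p=cams.snapshot("wrist");cv2.imwrite("pics/w3b.png",p[:,:,::-1])
d=np.abs(p[:,:,::-1].astype(int)-im).sum(2);print("diff",(d>60).sum())
q=refine(p[:,:,::-1].copy(),P);print(q.round(1).tolist());i=cams.camera_info("wrist")
x,r=fit([(i,a,(*b,0)) for a,b in zip(q,L)],[.58,-.23,.036,.15]);print(x.round(4),r.round(1).tolist())
g=cv2.cvtColor(p,cv2.COLOR_RGB2GRAY)
m=(g[140:235]<55).astype(np.uint8);n,_,st,c=cv2.connectedComponentsWithStats(m)
print([st[k].tolist() for k in range(1,n) if st[k,4]>200 ])
E
```

```text
[[44.5, 107.5], [401.5, 108.0999984741211], [78.69999694824219, 283.20001220703125], [80.80000305175781, 183.60000610351562], [105.9000015258789, 167.8000030517578]] [[45.7, 109.4], [399.6, 110.1], [79.1, 283.7], [81.4, 184.7], [106.4, 169.0]]
[ 0.5783 -0.235   0.0375  0.1542] [[0.1, 0.1], [-0.0, -0.1], [-0.2, 0.2], [0.0, -0.0], [0.1, -0.1]]
diff 13754
[[45.5, 109.19999694824219], [399.5, 110.0999984741211], [78.69999694824219, 283.6000061035156], [81.5, 184.6999969482422], [106.4000015258789, 168.8000030517578]]
[ 0.5778 -0.2349  0.0369  0.1532] [[0.2, 0.0], [-0.0, -0.0], [0.0, 0.2], [-0.1, -0.2], [-0.0, 0.0]]
[[481, 0, 85, 54, 1370], [556, 0, 72, 58, 533], [120, 30, 139, 62, 1973], [397, 35, 94, 60, 1992], [324, 40, 21, 55, 1110]]
```

```bash
python3 - <<'E'
from h import *
i=cams.camera_info("wrist");p=cv2.imread("pics/w3b.png")
print("nose pred",proj(i,F((0.015,-.035,.045))),proj(i,F((0.015,-.041,.045))))
for r in (178,):
    h=cv2.cvtColor(p,cv2.COLOR_BGR2HSV)[r,:,:];y=np.where((h[:,0]>18)&(h[:,0]<32)&(h[:,1]>140)&(h[:,2]>100))[0];print(y.min(),y.max(),y[y>250][:3],y[-3:])
print("base",[proj(i,F((0,b,.045))).round(0).tolist() for b in(-.076,-.088)],"top",[proj(i,F((0,b,.08))).round(0).tolist() for b in(-.076,-.088)])
delta(F((0,-.085,.067)),FY+np.pi/2)
g=cv2.cvtColor(p,cv2.COLOR_BGR2GRAY)
print([ (r,np.where(g[r,290:370]<60)[0][[0,-1]]+290) for r in (200,215,230,245)])
E
```

```text
nose pred [247.08504553 184.20933064] [256.5638896  184.22725885]
258 344 [258 259 260] [342 343 344]
base [[312.0, 207.0], [331.0, 207.0]] top [[310.0, 225.0], [332.0, 225.0]]
shift cm [-0.17  0.33  7.59] turn [ 0.06 -0.1   0.12] tcp [ 0.591  -0.3148  0.1429] t 3.8 q6 0.76
[(200, array([324, 344])), (215, array([324, 344])), (230, array([324, 344])), (245, array([324, 344]))]
```

The keeper actually starts about 7 mm open (nose at px 258, handle centre at 334), so the grip is at y ≈ -0.089.

Emit:
{"name": "carry_out", "arguments": {"targets": [[[0,0.6,1,0,0,0,4.5],[0,0.6,1,0,0,0,4.5],[0,0.6,1,0,0,0,4.5]]]}}

```text
t: 4.05
tcp_pos: [0.591, -0.322, 0.1318]
tool_rot: [0.997, 0.077, 0.0, 0.0]
force: [0.9, 0.5, 0.7]
finger_gap: 0.53
gripper_force: 0.0
```

```bash
python3 - <<'E'
from h import *
delta(F((0,-.089,.067)),FY+np.pi/2)
E
```

```text
shift cm [-0.05  0.02  6.48] turn [ 0.04 -0.04  0.02] tcp [ 0.591  -0.322   0.1318] t 4.05 q6 0.75
```

Emit:
{"name": "carry_out", "arguments": {"targets": [[[0,0,2.5,0,0,0,4.5],[0,0,4.8,0,0,0,4.5],[0,0,6.3,0,0,0,4.5],[0,0,6.4,0,0,0,4.5],[0,0,6.4,0,0,0,4.5],[0,0,6.4,0,0,0,0.5],[0,0,6.4,0,0,0,0.5],[0,0,6.4,0,0,0,0.5],[0,0,6.4,0,0,0,0.5],[0,0,6.4,0,0,0,0.5],[0,0,6.4,0,0,0,0.5]]], "force": 30}}

```text
t: 4.97
tcp_pos: [0.5916, -0.3227, 0.0688]
tool_rot: [0.997, 0.076, 0.001, 0.001]
force: [0.1, 2.0, 6.3]
finger_gap: 0.133
gripper_force: 33.0
```

Emit:
{"name": "carry_out", "arguments": {"targets": [[[0,0.5,-0.1,0,0,0,0.5],[0,1.1,-0.1,0,0,0,0.5],[0,1.7,-0.1,0,0,0,0.5],[0,2.3,-0.1,0,0,0,0.5],[0,2.7,-0.1,0,0,0,0.5],[0,2.7,-0.1,0,0,0,0.5],[0,2.7,-0.1,0,0,0,0.5]]]}}

```text
t: 5.55
tcp_pos: [0.596, -0.3513, 0.0689]
tool_rot: [0.997, 0.076, 0.001, 0.002]
force: [4.0, -1.8, 4.5]
finger_gap: 0.133
gripper_force: 32.8
```

Emit:
{"name": "carry_out", "arguments": {"targets": [[[0,0,0,0,0,0,3.5],[0,0,0,0,0,0,3.5],[0,0,0,0,0,0,3.5],[0,0,0,0,0,0,3.5],[0,0,-4,0,0,0,3.5],[0,0,-8,0,0,0,3.5],[0,0,-12,0,0,0,3.5],[0,0,-16,0,0,0,4],[0,0,-18,0,0,0,4.5],[0,0,-18,0,0,0,4.5]]]}}

```text
t: 6.38
tcp_pos: [0.5972, -0.351, 0.255]
tool_rot: [0.997, 0.077, 0.004, 0.004]
force: [-0.3, -0.1, 1.1]
finger_gap: 0.524
gripper_force: 0.0
```

```bash
python3 - <<'E'
from h import *
delta(B((0,0,.21)),BY)
E
```

```text
shift cm [  5.24 -51.6    3.63] turn [ 0.54 -0.45  0.51] tcp [ 0.5972 -0.351   0.255 ] t 6.38 q6 0.73
```

Emit:
{"name": "carry_out", "arguments": {"targets": [[[5.2,-51.6,0,0,0,0.5,5],[5.2,-51.6,0,0,0,0.5,5],[5.2,-51.6,0,0,0,0.5,5],[5.2,-51.6,0,0,0,0.5,5],[5.2,-51.6,0,0,0,0.5,5],[5.2,-51.6,0,0,0,0.5,5],[5.2,-51.6,0,0,0,0.5,5],[5.2,-51.6,0,0,0,0.5,5],[5.2,-51.6,0,0,0,0.5,5],[5.2,-51.6,0,0,0,0.5,5],[5.2,-51.6,0,0,0,0.5,5],[5.2,-51.6,0,0,0,0.5,5]]]}}

```text
t: 7.38
tcp_pos: [0.567, 0.1521, 0.2467]
tool_rot: [0.997, 0.072, -0.001, 0.0]
force: [1.8, -0.5, 0.1]
finger_gap: 0.585
gripper_force: 0.0
```

Emit:
{"name": "carry_out", "arguments": {"targets": [[[0,-1.7,4,0,0,0,5],[0,-1.7,8,0,0,0,5],[0,-1.7,9,0,0,0,5],[0,-1.7,9,0,0,0,5],[0,-1.7,9,0,0,0,5],[0,-1.7,9,0,0,0,5]]]}}

```text
t: 7.88
tcp_pos: [0.5675, 0.1663, 0.1596]
tool_rot: [0.997, 0.071, 0.001, 0.0]
force: [-0.1, 0.5, 0.5]
finger_gap: 0.583
gripper_force: 0.0
```

```bash
python3 - <<'E'
from h import *
i=cams.camera_info("wrist");p=cams.snapshot("wrist");cv2.imwrite("pics/w4.png",p[:,:,::-1]);pickle.dump(i,open("w4.pkl","wb"))
L=[(-.02,-.055),(.02,-.055),(.02,.055),(-.02,.055),(-.01,.073),(.01,.073)]
P=[proj(i,B((*b,.018))) for b in L];print(np.round(P,0).tolist())
q=refine(p[:,:,::-1].copy(),P,6);x,r=fit([(i,a,(*b,.018)) for a,b in zip(q,L)],[*BP,BY]);print(x.round(4),r.round(1).tolist())
delta(B((0,0,.0405)),BY)
E
```

```text
[[296.0, 254.0], [346.0, 254.0], [349.0, 111.0], [292.0, 111.0], [306.0, 84.0], [335.0, 84.0]]
[ 0.5707  0.1667  0.0049 -1.4252] [[0.0, 0.1], [-0.0, -0.1], [0.1, 0.2], [0.0, -0.0], [-0.1, -0.1], [-0.0, -0.1]]
shift cm [ 0.23 -0.   11.53] turn [ 0.02 -0.23 -0.09] tcp [0.5678 0.1663 0.1601] t 7.93 q6 1.52
```

View pics/w4.png

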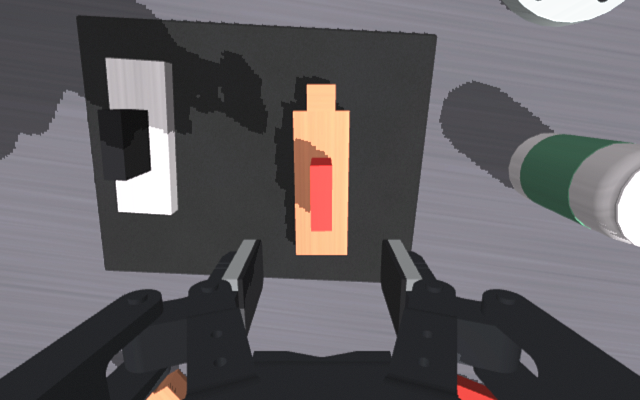

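The bar fills (293..349, 84..254), the rib centre (321,194) lies between the fingers; the second-view fit agrees within 0.6 mm. Grasp.

Emit:
{"name": "carry_out", "arguments": {"targets": [[[0.2,0,3.5,0,0,0,5],[0.2,0,7,0,0,0,5],[0.2,0,10,0,0,0,5],[0.2,0,11.4,0,0,0,5],[0.2,0,11.4,0,0,0,5],[0.2,0,11.4,0,0,0,0.5],[0.2,0,11.4,0,0,0,0.5],[0.2,0,11.4,0,0,0,0.5],[0.2,0,11.4,0,0,0,0.5],[0.2,0,11.4,0,0,0,0.5],[0.2,0,11.4,0,0,0,0.5],[0.2,0,11.4,0,0,0,0.5]]], "force": 90}}

```text
t: 8.93
tcp_pos: [0.5699, 0.1672, 0.0465]
tool_rot: [0.997, 0.072, 0.002, 0.0]
force: [-0.2, -1.9, 6.6]
finger_gap: 0.15
gripper_force: 89.1
```

```bash
python3 - <<'E'
from h import *
s=manip.sense();Q=R.from_euler("z",-BY)
print("TCP in bar",Q.apply(s["tcp_pos"]-BP).round(4),s["gripper_force"],s["force"])
delta(s["tcp_pos"]+[0,0,.17],BY)
E
```

```text
TCP in bar [-0.0006 -0.0005  0.0422] 89.0968930721283 [-0.21961492 -1.8998714   6.57752635]
shift cm [ 8.0e-02  1.0e-02 -1.7e+01] turn [ 0.04 -0.28  0.01] tcp [0.5699 0.1672 0.0465] t 8.93 q6 1.52
```

Emit:
{"name": "carry_out", "arguments": {"targets": [[[0,0,-2,0,0,0,0.5],[0,0,-5,0,0,0,0.5],[0,0,-8.5,0,0,0,0.5],[0,0,-12,0,0,0,0.5],[0,0,-15.5,0,0,0,0.5],[0,0,-17,0,0,0,0.5],[0,0,-17,0,0,0,0.5]]]}}

```text
t: 9.52
tcp_pos: [0.5703, 0.1679, 0.219]
tool_rot: [0.997, 0.072, 0.005, -0.0]
force: [0.5, 0.3, -4.2]
finger_gap: 0.143
gripper_force: 88.5
```

```bash
python3 - <<'E'
from h import *
s=manip.sense();print(s["finger_gap"],s["force"])
delta(F((-.0006,-.0005,.205)),FY)
E
```

```text
0.1433741008146686 [ 0.48622816  0.31591748 -4.20242165]
shift cm [-5.21 39.96  1.35] turn [-0.43 -0.45 89.5 ] tcp [0.5703 0.1679 0.219 ] t 9.52 q6 1.52
```

Emit:
{"name": "carry_out", "arguments": {"targets": [[[-5.2,40,0,0,0,-90.5,0.5],[-5.2,40,0,0,0,-90.5,0.5],[-5.2,40,0,0,0,-90.5,0.5],[-5.2,40,0,0,0,-90.5,0.5],[-5.2,40,0,0,0,-90.5,0.5],[-5.2,40,0,0,0,-90.5,0.5],[-5.2,40,0,0,0,-90.5,0.5],[-5.2,40,0,0,0,-90.5,0.5],[-5.2,40,0,0,0,-90.5,0.5],[-5.2,40,0,0,0,-90.5,0.5],[-5.2,40,0,0,0,-90.5,0.5],[-5.2,40,0,0,0,-90.5,0.5]]]}}

```text
t: 10.52
tcp_pos: [0.573, -0.2402, 0.2117]
tool_rot: [0.706, 0.708, -0.001, -0.001]
force: [0.5, 1.3, -4.8]
finger_gap: 0.151
gripper_force: 88.9
```

Emit:
{"name": "carry_out", "arguments": {"targets": [[[0,0,2,0,0,-4.6,0.5],[0,0,4,0,0,-4.6,0.5],[0,0,4,0,0,-4.6,0.5],[0,0,4,0,0,-4.6,0.5],[0,0,4,0,0,-4.6,0.5]]]}}

```text
t: 10.93
tcp_pos: [0.574, -0.2357, 0.1736]
tool_rot: [0.677, 0.736, -0.0, -0.001]
force: [0.3, -0.7, -4.4]
finger_gap: 0.152
gripper_force: 88.8
```

```bash
python3 - <<'E'
from h import *
i=cams.camera_info("wrist");p=cams.snapshot("wrist");cv2.imwrite("pics/w5.png",p[:,:,::-1]);pickle.dump(i,open("w5.pkl","wb"))
s=manip.sense();print(s["q"].round(2),s["finger_gap"])
delta(F((-.0006,-.0005,.11)),FY)
E
```

```text
[-0.57  0.61  1.51  0.    1.02 -0.65] 0.14586329210345908
shift cm [0.08 0.2  6.44] turn [ 0.04  0.03 -4.02] tcp [ 0.5745 -0.236   0.1744] t 10.98 q6 -0.65
```

View pics/w5.png

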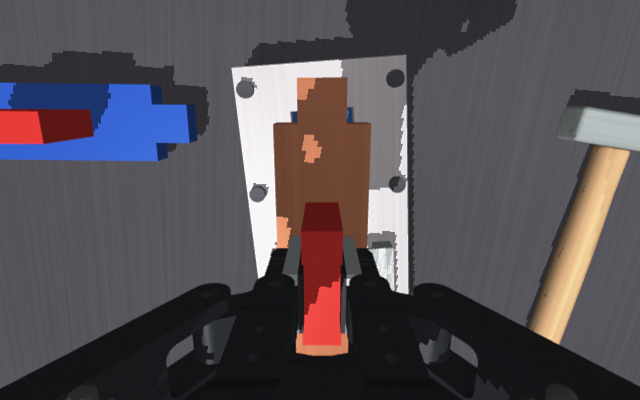

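Held bar seen from above: tongue end (297..346, 79), shoulders (274,123)/(370,123), rib end top edge (301..343, 231); the slot is visible at (294,115)/(350,113), and the plate's slot-end corners are at (232,68)/(407,55). Fit the in-hand offset.

```bash
python3 - <<'E'
from h import *
i=pickle.load(open("w5.pkl","rb"));im=cv2.imread("pics/w5.png")
P=[(297,79),(346,78),(274,123),(370,123),(305,203),(339,203),(301,231),(343,231)]
L=[(-.01,.073,.018),(.01,.073,.018),(-.02,.055,.018),(.02,.055,.018),(-.007,.022,.018),(.007,.022,.018),(-.007,.022,.054),(.007,.022,.054)]
q=refine(im,P,4);print(q.round(1).tolist())
s=manip.sense()
x,r=fit([(i,a,b) for a,b in zip(q,L)],[.57,-.236,.13,FY]);print(x.round(4),r.round(1).tolist())
t=R.from_quat(s["tool_rot"]).as_matrix();ty=np.arctan2(t[1,1],t[0,1])
print("tool y",ty,"bar-tool yaw",x[3]-ty,"tcp in bar",R.from_euler("z",-x[3]).apply(s["tcp_pos"]-x[:3]).round(4))
print([proj(i,F((a,.09,.036))).round(1).tolist() for a in(-.06,.06)],refine(im,[(232,68),(407,55)]).tolist())
E
```

```text
[[296.5, 77.4000015258789], [346.0, 78.0], [272.79998779296875, 123.5999984741211], [370.5, 123.0999984741211], [305.3999938964844, 202.0], [337.79998779296875, 202.0], [300.5, 230.39999389648438], [342.3999938964844, 230.39999389648438]]
[ 0.5735 -0.2352  0.1298  0.0848] [[-0.4, 0.2], [0.6, -0.5], [-0.2, 0.3], [-0.1, 0.6], [0.1, -0.6], [0.0, -0.5], [0.1, 0.1], [-0.1, 0.2]]
tool y 0.08316825497429717 bar-tool yaw 0.001655250704614905 tcp in bar [ 0.0009 -0.0008  0.0446]
[[230.9, 67.6], [405.7, 54.5]] [[230.8401641845703, 67.46408081054688], [405.7197570800781, 54.21284103393555]]
```

Emit:
{"name": "carry_out", "arguments": {"targets": [[[0.1,0.3,3,0,0,-4,0.5],[0.1,0.3,6,0,0,-4,0.5],[0.1,0.3,7.9,0,0,-4,0.5],[0.1,0.3,7.9,0,0,-4,0.5],[0.1,0.3,7.9,0,0,-4,0.5],[0.1,0.3,7.9,0,0,-4,0.5],[0.1,0.3,7.9,0,0,-4,0.5]]]}}

```text
t: 11.57
tcp_pos: [0.5787, -0.2356, 0.0974]
tool_rot: [0.651, 0.759, 0.0, 0.002]
force: [0.4, -0.6, -4.5]
finger_gap: 0.151
gripper_force: 88.8
```

```bash
python3 - <<'E'
from h import *
delta(F((0.0002,-.0007,.061))+[.0004,-.0002,0],FY);print(manip.sense()["force"])
E
```

```text
shift cm [ 0.06 -0.1   3.64] turn [ 0.21  0.19 -0.03] tcp [ 0.5787 -0.2356  0.0974] t 11.57 q6 -0.72
[ 0.40268437 -0.56481012 -4.46864489]
```

Descend to just onto the ejector pad, watching the force.

Emit:
{"name": "carry_out", "arguments": {"targets": [[[0.06,-0.1,0.3,0.2,0.2,0,0.5],[0.06,-0.1,0.7,0.2,0.2,0,0.5],[0.06,-0.1,1.1,0.2,0.2,0,0.5],[0.06,-0.1,1.5,0.2,0.2,0,0.5],[0.06,-0.1,1.9,0.2,0.2,0,0.5],[0.06,-0.1,2.2,0.2,0.2,0,0.5],[0.06,-0.1,2.4,0.2,0.2,0,0.5],[0.06,-0.1,2.4,0.2,0.2,0,0.5],[0.06,-0.1,2.4,0.2,0.2,0,0.5]]]}}

```text
t: 12.32
tcp_pos: [0.5759, -0.2342, 0.0708]
tool_rot: [0.651, 0.759, -0.0, -0.003]
force: [-0.0, 0.6, -4.0]
finger_gap: 0.148
gripper_force: 89.2
```

```bash
python3 - <<'E'
from h import *
delta(F((0.0002,-.0007,.061))+[.0004,-.0002,0],FY);print(manip.sense()["force"])
E
```

```text
shift cm [-0.13  0.17  0.98] turn [-0.21 -0.21 -0.03] tcp [ 0.5759 -0.2342  0.0708] t 12.32 q6 -0.72
[-0.01772538  0.57894616 -3.98845489]
```

Emit:
{"name": "carry_out", "arguments": {"targets": [[[-0.06,0.08,0.1,0,0,0,0.5],[-0.06,0.08,0.2,0,0,0,0.5],[-0.06,0.08,0.3,0,0,0,0.5],[-0.06,0.08,0.4,0,0,0,0.5],[-0.06,0.08,0.5,0,0,0,0.5],[-0.06,0.08,0.6,0,0,0,0.5],[-0.06,0.08,0.7,0,0,0,0.5],[-0.06,0.08,0.7,0,0,0,0.5]]]}}

```text
t: 12.98
tcp_pos: [0.5768, -0.2348, 0.0661]
tool_rot: [0.651, 0.759, -0.0, -0.002]
force: [-3.3, 1.0, 7.0]
finger_gap: 0.147
gripper_force: 90.9
```

```bash
python3 - <<'E'
from h import *
delta(F((0.0002,-.0007,.061))+[.0004,-.0002,0],FY);print(manip.sense()["force"])
E
```

```text
shift cm [-0.06  0.08  0.51] turn [-0.18 -0.17 -0.02] tcp [ 0.5768 -0.2348  0.0661] t 12.98 q6 -0.72
[-3.2590539   0.96969401  7.02266809]
```

Emit:
{"name": "carry_out", "arguments": {"targets": [[[0,0,0.1,0,0,0,0.5],[0,0,0.2,0,0,0,0.5],[0,0,0.3,0,0,0,0.5],[0,0,0.4,0,0,0,0.5],[0,0,0.5,0,0,0,0.5],[0,0,0.6,0,0,0,0.5],[0,0,0.7,0,0,0,0.5],[0,0,0.7,0,0,0,0.5],[0,0,0.7,0,0,0,0.5]]]}}

```text
t: 13.73
tcp_pos: [0.5768, -0.2347, 0.0605]
tool_rot: [0.651, 0.759, -0.0, -0.002]
force: [-5.5, 2.2, 15.2]
finger_gap: 0.147
gripper_force: 92.3
```

Emit:
{"name": "carry_out", "arguments": {"targets": [[[0,0,0.1,0,0,0,0.5],[0,0,0.2,0,0,0,0.5],[0,0,0.3,0,0,0,0.5],[0,0,0.3,0,0,0,0.5],[0,0,0.3,0,0,0,0.5]]]}}

```text
t: 14.15
tcp_pos: [0.5768, -0.2348, 0.0605]
tool_rot: [0.651, 0.759, -0.0, -0.002]
force: [-8.7, 4.4, 30.7]
finger_gap: 0.146
gripper_force: 94.7
```

Hard stop at TCP z 0.0605, as predicted for a seated bar. Release and look.

Emit:
{"name": "carry_out", "arguments": {"targets": [[[0,0,-0.3,0,0,0,4],[0,0,-0.3,0,0,0,4],[0,0,-0.3,0,0,0,4],[0,0,-0.3,0,0,0,4],[0,0,-0.3,0,0,0,4],[0,0,-3.5,0,0,0,4],[0,0,-7,0,0,0,4],[0,0,-11,0,0,0,4],[0,0,-14,0,0,0,4],[0,0,-14,0,0,0,4],[0,0,-14,0,0,0,4],[0,0,-14,0,0,0,4]]]}}

```text
t: 15.15
tcp_pos: [0.5767, -0.2347, 0.1931]
tool_rot: [0.651, 0.759, -0.0, -0.003]
force: [0.0, 0.0, -1.3]
finger_gap: 0.463
gripper_force: 0.0
```

```bash
python3 - <<'E'
from h import *
i=cams.camera_info("wrist");p=cams.snapshot("wrist");cv2.imwrite("pics/w6.png",p[:,:,::-1]);pickle.dump(i,open("w6.pkl","wb"))
im=p[:,:,::-1].copy()
for n,l in[("tongue/shoulder/rib",[(-.01,.073,.036),(.01,.073,.036),(-.02,.055,.036),(.02,.055,.036),(-.007,.022,.072),(.007,.022,.072),(-.007,-.022,.072),(.007,-.022,.072)]),("plate",[(-.06,.09,.036),(.06,.09,.036)]),("handle",[(0,-.118,.08)])]:
    q=np.array([proj(i,F(a)) for a in l]);print(n,q.round(0).tolist())
delta(F((0,-.118,.2)),FY+np.pi/2)
E
```

```text
tongue/shoulder/rib [[310.0, 90.0], [337.0, 90.0], [298.0, 114.0], [350.0, 114.0], [314.0, 165.0], [334.0, 165.0], [314.0, 225.0], [333.0, 225.0]]
plate [[243.0, 66.0], [405.0, 66.0]]
handle [[323.0, 347.0]]
shift cm [-11.8    0.08  -0.85] turn [-5.500e-01  2.000e-02  8.996e+01] tcp [ 0.5763 -0.2345  0.1922] t 15.2 q6 -0.72
```

View pics/w6.png

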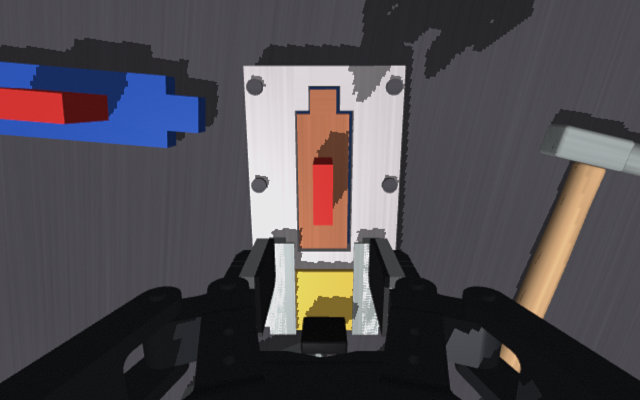

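The bar lies flush with an even gap all round (tongue end (309..338, 88), body to (350,248)), and the keeper is fully clear. Now to the handle, at (322,330).

Emit:
{"name": "carry_out", "arguments": {"targets": [[[-11.8,0,-0.8,0,0,90,3.8],[-11.8,0,-0.8,0,0,90,3.8],[-11.8,0,-0.8,0,0,90,3.8],[-11.8,0,-0.8,0,0,90,3.8],[-11.8,0,-0.8,0,0,90,3.8],[-11.8,0,-0.8,0,0,90,3.8],[-11.8,0,-0.8,0,0,90,3.8],[-11.8,0,-0.8,0,0,90,3.8],[-11.8,0,-0.8,0,0,90,3.8],[-11.8,0,-0.8,0,0,90,3.8],[-11.8,0,-0.8,0,0,90,3.8],[-11.8,0,-0.8,0,0,90,3.8]]]}}

```text
t: 16.2
tcp_pos: [0.5943, -0.351, 0.1986]
tool_rot: [0.994, 0.108, -0.004, -0.004]
force: [-0.4, 0.2, -0.6]
finger_gap: 0.449
gripper_force: 0.0
```

Emit:
{"name": "carry_out", "arguments": {"targets": [[[0,0,2,0,0,4,3.8],[0,0,4,0,0,4,3.8],[0,0,4,0,0,4,3.8],[0,0,4,0,0,4,3.8],[0,0,4,0,0,4,3.8]]]}}

```text
t: 16.62
tcp_pos: [0.5951, -0.3516, 0.1609]
tool_rot: [0.997, 0.077, -0.002, -0.002]
force: [-0.2, -0.3, 0.2]
finger_gap: 0.447
gripper_force: 0.0
```

```bash
python3 - <<'E'
from h import *
i=cams.camera_info("wrist");p=cams.snapshot("wrist");cv2.imwrite("pics/w7.png",p[:,:,::-1])
g=cv2.cvtColor(p,cv2.COLOR_RGB2GRAY)
c=np.array([proj(i,F((0,b,.08))) for b in(-.106,-.112,-.118,-.124)]);print(c.round(0).tolist())
r=int(c[2][1]);print([(k,(np.where(g[k,270:380]<60)[0]+270)[[0,-1]].tolist()) for k in(r-15,r-8,r,r+8) if (g[k,270:380]<60).any()])
delta(F((0,-.118,.067)),FY+np.pi/2)
E
```

```text
[[300.0, 212.0], [310.0, 212.0], [320.0, 212.0], [331.0, 212.0]]
[(196, [312, 379]), (203, [312, 379]), (211, [313, 379]), (219, [313, 379])]
shift cm [-0.   -0.06  9.48] turn [-0.18  0.18  0.03] tcp [ 0.5955 -0.3519  0.1618] t 16.67 q6 0.72
```

Emit:
{"name": "carry_out", "arguments": {"targets": [[[0,0.1,3,0,0,0,3.8],[0,0.1,6,0,0,0,3.8],[0,0.1,8.5,0,0,0,3.8],[0,0.1,9.4,0,0,0,3.8],[0,0.1,9.4,0,0,0,3.8],[0,0.1,9.4,0,0,0,0.5],[0,0.1,9.4,0,0,0,0.5],[0,0.1,9.4,0,0,0,0.5],[0,0.1,9.4,0,0,0,0.5],[0,0.1,9.4,0,0,0,0.5],[0,0.1,9.4,0,0,0,0.5]]], "force": 30}}

```text
t: 17.58
tcp_pos: [0.5962, -0.353, 0.07]
tool_rot: [0.997, 0.077, -0.0, -0.0]
force: [0.7, 1.6, 6.8]
finger_gap: 0.134
gripper_force: 33.0
```

```bash
python3 - <<'E'
from h import *
s=manip.sense();print(R.from_euler("z",-FY).apply(s["tcp_pos"]-FP).round(4),s["force"].round(1))
delta(F((0,-.082,s["tcp_pos"][2])),FY+np.pi/2)
E
```

```text
[ 0.0009 -0.1202  0.07  ] [0.7 1.6 6.8]
shift cm [-0.09 -3.82  0.  ] turn [-0.04  0.03  0.03] tcp [ 0.5962 -0.353   0.07  ] t 17.58 q6 0.72
```

Gripped at keeper ≈ 0.038. Slide it closed, slightly relieved in z.

Emit:
{"name": "carry_out", "arguments": {"targets": [[[0,-0.5,-0.1,0,0,0,0.5],[0,-1,-0.1,0,0,0,0.5],[0,-1.5,-0.1,0,0,0,0.5],[0,-2,-0.1,0,0,0,0.5],[0,-2.5,-0.1,0,0,0,0.5],[0,-3,-0.1,0,0,0,0.5],[0,-3.4,-0.1,0,0,0,0.5],[0,-3.7,-0.1,0,0,0,0.5],[0,-3.9,-0.1,0,0,0,0.5],[0,-3.9,-0.1,0,0,0,0.5],[0,-3.9,-0.1,0,0,0,0.5]]]}}

```text
t: 18.5
tcp_pos: [0.5903, -0.3146, 0.0699]
tool_rot: [0.997, 0.077, -0.0, -0.0]
force: [3.7, -3.3, 5.7]
finger_gap: 0.135
gripper_force: 33.0
```

```bash
python3 - <<'E'
from h import *
s=manip.sense();print(R.from_euler("z",-FY).apply(s["tcp_pos"]-FP).round(4),s["force"].round(1))
E
```

```text
[ 0.0008 -0.0813  0.0699] [ 3.7 -3.3  5.7]
```

Emit:
{"name": "carry_out", "arguments": {"targets": [[[0,0,0,0,0,0,3.8],[0,0,0,0,0,0,3.8],[0,0,0,0,0,0,3.8],[0,0,0,0,0,0,3.8],[0,0,-3,0,0,0,3.8],[0,0,-6,0,0,0,3.8],[0,0,-10,0,0,0,3.8],[0,0,-13,0,0,0,3.8],[0,0,-15,0,0,0,3.8],[0,0,-15,0,0,0,3.8],[0,0,-15,0,0,0,3.8],[0,0,-15,0,0,0,3.8]]]}}

```text
t: 19.5
tcp_pos: [0.5884, -0.3133, 0.2171]
tool_rot: [0.997, 0.077, -0.003, -0.003]
force: [-0.3, -0.3, -0.0]
finger_gap: 0.447
gripper_force: 0.0
```

```bash
python3 - <<'E'
from h import *
i=cams.camera_info("wrist");p=cams.snapshot("wrist");cv2.imwrite("pics/w8.png",p[:,:,::-1])
print("nose v=0,6mm",[proj(i,F((.015,b,.045))).round(0).tolist() for b in(-.035,-.041)])
print("bar",[proj(i,F(b)).round(0).tolist() for b in((.01,.073,.036),(-.01,.073,.036),(.02,.055,.036),(.007,.022,.072),(-.007,-.022,.072))])
E
```

```text
nose v=0,6mm [[268.0, 160.0], [276.0, 160.0]]
bar [[145.0, 164.0], [148.0, 186.0], [164.0, 152.0], [189.0, 176.0], [248.0, 194.0]]
```

View pics/w8.png

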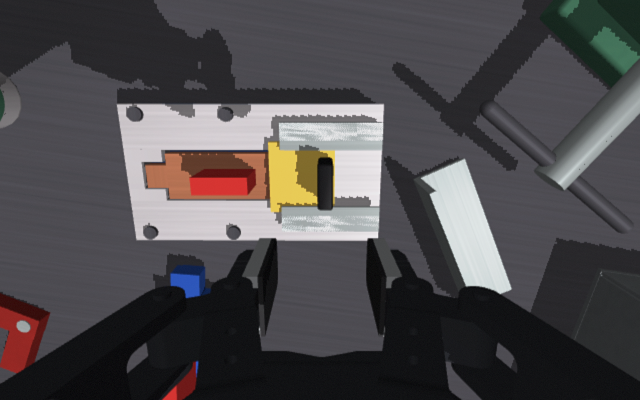

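The keeper's nose is at px 268, the prediction for value 0, and the bar is seated flush with its tongue at (145,164..186), as predicted. The gripper is clear, so I hand in.

```bash
python3 -c "
from station import sign_off
print(sign_off())"
```

```text
the job is handed in; nothing more can be done
None
```

The copper bar is seated flush in the recess with its tongue in the slot, the keeper is closed over its end and released, and the job was handed in at about 20 s; the final wrist view confirmed this, but sign-off returned no verdict.

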